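# Click the sliding end stop of the taping jig home against the carton

### The arm

A 6-joint arm with a two-finger parallel gripper is mounted at the origin on the work surface. World frame = base frame: x ahead of the robot, y to its left, z up, the work surface at z = 0. Lengths are in m, angles in rad, forces in N, time in s.
With the tool pointing down it reaches from about 0.35 to 0.975 m from the base axis. Payload 4.9 kg.
Tool frame: the origin (TCP) lies midway between the tips of the shut fingers; the grasp point (between the pads) lies behind it (manip.tcp_to_grasp is the z of the grasp point in the tool frame, in m); z points along the fingers, y is the direction in which the jaws open and shut (so a half turn about z gives the same grasp; the last joint's range is limited). The gripper opens to 85 mm and grips with 20 to 120 N. Pads are 22 mm wide; open, the fingers measure 114 mm over their backs; the gripper's body (76 mm by 85 mm) begins 54 mm behind the grasp point. The pads swing forward as they close: fully open they stand 13 mm farther back than shut.
Start: joints at [1.187, 0.053, 1.613, -0, 1.476, -0.119], TCP at [0.164, 0.603, 0.231] pointing down, gripper open.
Joint ranges: [-3.01, 3.01], [-1.01, 2.22], [0.06, 2.58], [-1.02, 4.17], [0.09, 2.62], [-3.14, 3.14]. Speed limits (rad/s): [2.57, 2.57, 3.14, 3.14, 3.14, 3.14].

### API

Orientations are given as a unit quaternion [w, x, y, z].
In Python, from plant import status, vision, order, regions_of, manip gives the robot as it stands. The module is installed in compiled form; this text tells all that it offers.
- The arm moves only by the shell command python3 -m crank 'ROWS'. ROWS is JSON, one flat list of numbers, 5 for each row, row after row: the shift along the tool's x, y, z in mm, then the turn about the tool's z in degrees, then the opening in per cent of the stroke, from 0 (shut) to 100 (fully open). In form: [tx, ty, tz, yaw, fingers, tx, ty, tz, yaw, fingers, ...]. A call has exactly 10 rows; each row is the pose to reach, as a shift and turn from the pose commanded when the call began, along the tool's axes at that moment; what a row does not reach only later rows make up. A row lasts 1/10 s, in which the tool goes at most 50 mm and 8.59 degrees, less where a joint would pass 70% of its speed; a pose out of reach is approached as far as the arm can. A call with a gripper value outside its range is refused whole. The fingers move at their own pace and stop on an object; the grip force is fixed at half the most. Time passes only in rows, so rows that repeat a pose let the fingers close, or fill a call up. It gives the time, the measured TCP pose, the force and the opening at its end, in the units of the state.
- status.state(): the state, without advancing time (a new reading comes with each control period).
- vision.grab_frame(name): name is "scene" or "top" or "wrist"; returns (picture, depth): 384x512x3 uint8, red, green, blue; 384x512 float32, m along the optical axis (not along the pixel's ray), 0 where there is no reading.
- vision.get_calibration(name): a dict with "camera_matrix" (3x3 intrinsics, pixels), "R" (3x3) and "t" (3): a world point X has camera coordinates R X + t. Camera axes: x right, y down, z forward; pixel columns grow to the right and rows downward; lengths in m; the calibration is good to about 2 mm. A picture is of the moment at which its call begins: read the wrist's pose just before it. get_calibration takes no time and is no camera call; for the wrist camera it gives the pose at the moment of the call.
- order.job_done(): hands the job in, once; it reports no verdict.
Trained networks look in the newest picture that a camera, given by its name, has taken for a name from the list of things; names that differ only in an ending like _2 or _b are one class to them, and where a whole thing is asked for, a point or a joint stands for the part that bears it (a point fixed in the world has none). Each returns a list of dicts, best first, with "confidence" (0 to 1); they miss things now and then, are a little off and sometimes report something else, mostly with a low value. They report only what shows in the picture. A call takes as long as a camera call. They do not tell look-alikes from the thing itself.
- regions_of(camera, name): "region" (384x512 bool, what is visible of it) and "extent" ([centre column, centre row, width, height] in pixels, round what is visible of it).
The state is a dict: "time": time; "joint_pos": joint angles; "joint_vel": joint speeds; "joint_efforts": joint torques, N m; "tool_pos": TCP position; "tool_rot": TCP orientation; "contact_force": force on the tool from outside, world axes, zero at the start; "ft_torque": the same for the moment, N m; "gripper_width": opening from 0.0 (shut) to 1.0 (fully open).
Only numpy, scipy, OpenCV 4.12 (cv2) and the standard library are available. Lean on these libraries where they do the work, as an engineer would, in place of code of your own. Each camera call takes 0.05 s, during which the arm holds its last target. There are 200 camera calls.

### The job

One carton stands in the taping jig, alongside the rail and next to the fixed end stop. With your fingertips push the sliding end stop from behind, along its rail, up to that carton until it drops into the notch for that carton's length, so that the carton sits snugly between the two stops ready for taping, then take the hand clear. Only push: do not grip the stop, do not crush or lift the carton, and leave the other cartons, the tape roll and the tape dispenser alone.

Things in the scene. Friction and masses are not known exactly. Their poses are not given: they have to be found in the camera images.
- jig: Carton-taping jig fixed to the bench: aluminium rail 40 mm wide, 450 mm long, with a steel index strip on it (18 mm wide, top 35 mm above the bench). Origin: middle of the rail, at bench height; +y along the rail from the fixed stop towards the sliding stop; the carton stands on its -x side. The strip has six cross notches 10 mm wide, for cartons 130, 145, 175, 195, 210 and 230 mm long.
- fixed_face (a point): Middle of the fixed stop's plate face that the carton's end comes against: 33 mm above the bench, at x = -90, y = -190 mm in the jig. Plate 5 to 61 mm above the bench, from the rail out to x = -152 mm; over the rail the stop is 76 mm wide and 70 mm high. Axes as the jig.
- stop (a joint): Sliding end stop: opening between the two stops' faces, m, 0.122 to 0.312; falls as it is pushed to the carton (jig -y). In a notch it is carton length + 2.5 mm. Slides with 1 to 2 N and stays put; within 4 mm of a notch a sprung roller draws it in (the push dips to nothing), about 9 N pushes it out again. The carton may start up to 15 mm off the fixed stop and is pushed along (up to 8 N more).
- stop_push (a point): Centre of the sliding stop's flat rear end, the face to push (normal along the jig's +y): 76 mm wide, from 37 to 70 mm above the bench, over the rail; this point is 53.5 mm above the bench. The block is 80 mm long from this face to its front face, its top flat but for the pin. Axes as the jig.
- stop_face (a point): Middle of the sliding stop's plate face that comes up to the carton: 33 mm above the bench, 90 mm from the rail's middle on the carton's side; the plate is 8 mm thick and reaches from 5 to 61 mm above the bench. Axes as the jig.
- plunger (a joint): Height of the sprung detent roller in the sliding stop, shown by a steel pin 8 mm thick on top over the middle of the block (pin top 91 mm above the bench): -0.0005 m on the plain strip, -0.0035 to -0.004 m when dropped into a notch.
- carton_s: Plain brown closed carton, 130 long, 90 wide, 80 high mm, loose, 0.15 to 0.65 kg. Origin: the lower corner that goes into the corner of rail and fixed stop; from it the length runs along its own +y, the width along -x, the height along +z. One of the three cartons stands in the jig, the others on the bench beyond the rail's two ends; which is which changes.
- carton_m: Plain brown closed carton, 175 long, 115 wide, 95 high mm, loose, 0.15 to 0.65 kg. Origin: the lower corner that goes into the corner of rail and fixed stop; from it the length runs along its own +y, the width along -x, the height along +z. One of the three cartons stands in the jig, the others on the bench beyond the rail's two ends; which is which changes.
- carton_l: Plain brown closed carton, 210 long, 140 wide, 110 high mm, loose, 0.15 to 0.65 kg. Origin: the lower corner that goes into the corner of rail and fixed stop; from it the length runs along its own +y, the width along -x, the height along +z. One of the three cartons stands in the jig, the others on the bench beyond the rail's two ends; which is which changes.
- tape_roll: Bystander: loose roll of parcel tape lying flat, 116 mm across, 48 mm high. Origin: centre of its underside.
- dispenser: Bystander: loose hand tape dispenser lying on its side, about 270 mm long and 55 mm high, tape roll and curved handle. Origin: under the centre of its tape roll; the handle points to its own -x.
Things that resemble listed ones, but are neither listed nor needed, are in the scene too. Leave any blue or grey look-alike of the carton_m alone.

How it is judged:
At the end, for the whole second after the job is handed in: Sliding stop at rest in the notch of the carton in the jig (opening = carton length + 2.5 mm, within 1.5 mm; roller dropped over 2 mm); that carton flat on the bench, square to the rail within 0.06 rad, its end within 6 mm of the fixed stop, its side within 35 mm of the rail (((x of carton_s in the frame of jig between -0.055 and -0.015 m and y of carton_s in the frame of jig between -0.194 and -0.184 m and angle between the y axis of carton_s and the y axis of jig, either way round below 0.06 rad and height (world z) of carton_s below 0.003 m and angle between carton_s's own z axis and vertical below 0.03 rad and value of joint stop between 0.131 and 0.134 m and linear speed of carton_s below 0.01 m/s) or (x of carton_m in the frame of jig between -0.055 and -0.015 m and y of carton_m in the frame of jig between -0.194 and -0.184 m and angle between the y axis of carton_m and the y axis of jig, either way round below 0.06 rad and height (world z) of carton_m below 0.003 m and angle between carton_m's own z axis and vertical below 0.03 rad and value of joint stop between 0.176 and 0.179 m and linear speed of carton_m below 0.01 m/s) or (x of carton_l in the frame of jig between -0.055 and -0.015 m and y of carton_l in the frame of jig between -0.194 and -0.184 m and angle between the y axis of carton_l and the y axis of jig, either way round below 0.06 rad and height (world z) of carton_l below 0.003 m and angle between carton_l's own z axis and vertical below 0.03 rad and value of joint stop between 0.211 and 0.214 m and linear speed of carton_l below 0.01 m/s)) and value of joint plunger below -0.002 m and velocity of joint stop between -0.005 and 0.005 m/s); the robot touches nothing.
It fails at once if the sliding stop is gripped or dragged: fingers bear on it while the grasp point is level with its plate or over its block, not behind (contact force between the fingers and stop above 2 N and (y of the grasp point in the frame of stop_face between -0.03 and 0.01 m or (y of the grasp point in the frame of stop_push below -0.015 m and x of the grasp point in the frame of stop_push above -0.05 m))).
It fails at once if a carton is crushed: pressed by the sliding stop with more than 40 N (contact force between any of carton_s, carton_m, carton_l and stop above 40 N).
It fails at once if a carton is lifted by more than 12 mm or tipped (height (world z) of any of carton_s, carton_m, carton_l above 0.012 m or angle between any of carton_s, carton_m, carton_l's own z axis and vertical above 0.15 rad).
It fails at once if a carton outside the jig is moved by more than 20 mm ((not (x of carton_s in the frame of jig between -0.06 and -0.015 m and y of carton_s in the frame of jig between -0.194 and -0.16 m) and distance of carton_s from where it was at the start of the episode above 0.02 m) or (not (x of carton_m in the frame of jig between -0.06 and -0.015 m and y of carton_m in the frame of jig between -0.194 and -0.16 m) and distance of carton_m from where it was at the start of the episode above 0.02 m) or (not (x of carton_l in the frame of jig between -0.06 and -0.015 m and y of carton_l in the frame of jig between -0.194 and -0.16 m) and distance of carton_l from where it was at the start of the episode above 0.02 m)).
It fails at once if the tape roll or the tape dispenser is moved by more than 20 mm (distance of any of tape_roll, dispenser from where it was at the start of the episode above 0.02 m).
It also fails if it takes over 40 s, if anything falls off the work surface, if the arm or the gripper's body presses on something with over 40 N, if the wrist force passes 120 N, or if a joint passes its speed limit or range.

## Working session

There is one attempt and no reset: what is moved stays moved. The work goes in short steps, Python scripts to look and compute and a shell command to move; the robot and the scene stay as the last step left them, time stands still between calls to the robot, and variables do not carry over. Pictures are saved under pics/ and viewed, on a budget of 10 in all, crops included, one or two more only if the job needs it, and the job is handed in when it is done.

```bash
mkdir -p pics; cat > h.py <<'E'
import numpy as np, cv2
from plant import status, vision, order, regions_of, manip
def cloud(cam,d,c=None):
    c=c or vision.get_calibration(cam); K=np.array(c["camera_matrix"]);R=np.array(c["R"]);t=np.array(c["t"])
    v,u=np.mgrid[:384,:512]
    P=np.stack([(u-K[0,2])/K[0,0]*d,(v-K[1,2])/K[1,1]*d,d],-1)
    return (P-t)@R
E
python3 - <<'E'
from h import *
s=status.state();print(s["tool_pos"],s["tool_rot"],manip.tcp_to_grasp,s["time"])
ims=[]
for cam in("top","scene"):
    p,d=vision.grab_frame(cam);X=cloud(cam,d);ims.append(p)
    for n in("stop","jig","carton_s","carton_m","carton_l","tape_roll","dispenser","plunger"):
        for r in regions_of(cam,n)[:3]:
            m=r["region"]&(d>0);q=X[m]
            if len(q): print(cam,n,round(r["confidence"],2),np.round(r["extent"]),np.round(np.median(q,0),3),np.round(np.percentile(q,[2,98],0),3).tolist())
    cv2.imwrite(f"pics/{cam}0.png",cv2.cvtColor(p,cv2.COLOR_RGB2BGR))
E
```

```text
[0.16334247 0.60263091 0.23007379] [-2.37627783e-04  1.32005989e-01  9.91248380e-01 -1.00618511e-03] -0.0187 0.0
top stop 0.96 [167. 172.  28.  57.] [0.546 0.17  0.064] [[0.432, 0.139, -0.001], [0.612, 0.219, 0.077]]
top jig 0.82 [211. 174. 132.  73.] [0.555 0.089 0.034] [[0.42, -0.182, 0.006], [0.608, 0.249, 0.074]]
top carton_s 0.95 [235. 187.  59.  44.] [ 0.463 -0.056  0.094] [[0.409, -0.14, 0.023], [0.525, 0.027, 0.099]]
top carton_s 0.91 [311. 282.  65.  68.] [ 0.162 -0.306  0.093] [[0.083, -0.391, 0.055], [0.243, -0.221, 0.098]]
top carton_s 0.79 [ 95. 172.  50.  33.] [0.498 0.408 0.078] [[0.457, 0.355, 0.007], [0.548, 0.483, 0.084]]
top carton_m 0.95 [235. 187.  59.  44.] [ 0.463 -0.056  0.094] [[0.409, -0.14, 0.023], [0.525, 0.027, 0.099]]
top carton_m 0.91 [311. 282.  65.  68.] [ 0.162 -0.306  0.093] [[0.083, -0.391, 0.055], [0.243, -0.221, 0.098]]
top carton_m 0.79 [ 95. 172.  50.  33.] [0.498 0.408 0.078] [[0.457, 0.355, 0.007], [0.548, 0.483, 0.084]]
top carton_l 0.95 [235. 187.  59.  44.] [ 0.463 -0.056  0.094] [[0.409, -0.14, 0.023], [0.525, 0.027, 0.099]]
top carton_l 
[... 1280 characters left out ...]
011], [0.535, 0.021, 0.103]]
scene carton_m 0.88 [170. 277.  60.  51.] [ 0.466 -0.593  0.094] [[0.375, -0.679, 0.005], [0.545, -0.5, 0.102]]
scene carton_l 0.96 [215. 221.  68.  77.] [ 0.439 -0.347  0.109] [[0.35, -0.44, 0.009], [0.494, -0.234, 0.117]]
scene carton_l 0.95 [272. 182.  49.  51.] [ 0.489 -0.072  0.094] [[0.415, -0.149, 0.011], [0.535, 0.021, 0.103]]
scene carton_l 0.88 [170. 277.  60.  51.] [ 0.466 -0.593  0.094] [[0.375, -0.679, 0.005], [0.545, -0.5, 0.102]]
scene tape_roll 0.95 [302. 234.  39.  32.] [ 0.701 -0.178  0.048] [[0.647, -0.225, 0.012], [0.752, -0.12, 0.056]]
scene dispenser 0.62 [347. 186.  64.  40.] [0.739 0.103 0.043] [[0.663, -0.01, 0.001], [0.787, 0.225, 0.06]]
```

```bash
python3 - <<'E'
from h import *
p,d=vision.grab_frame("top");X=cloud("top",d);x,y,z=np.moveaxis(X,-1,0)
cv2.imwrite("pics/a.png",cv2.cvtColor(cv2.resize(p[90:260,60:340],None,fx=2.8,fy=2.8,interpolation=2),cv2.COLOR_RGB2BGR))
# strip and rail direction: points at height ~0.035
def box(m,n):
    q=X[m][:,:2].astype(np.float32); r=cv2.minAreaRect(q); print(n,len(q),np.round(cv2.boxPoints(r),3).tolist(),np.round(r[1],3),round(r[2],1))
reg=lambda n,i=0:regions_of("top",n)[i]["region"]&(d>0)
s=reg("stop");box(s&(z>.066)&(z<.074),"stoptop");box(s&(z>.056)&(z<.064)," plate")
j=reg("jig");box(j&(z>.031)&(z<.039),"strip");box(j&(z>.066),"jigtop")
c=reg("carton_m");box(c&(z>.09),"carton")
b=(x>.3)&(x<.7)&(y>-.3)&(y<.3)
h=np.histogram(z[s],bins=np.arange(0,.1,.005));print(h[0])
E
```

```text
stoptop 429 [[0.5370000004768372, 0.1420000046491623], [0.6129999756813049, 0.13699999451637268], [0.6190000176429749, 0.21699999272823334], [0.5419999957084656, 0.22200000286102295]] [0.08  0.077] 86.0
 plate 113 [[0.42399999499320984, 0.14800000190734863], [0.6100000143051147, 0.13699999451637268], [0.6150000095367432, 0.2160000056028366], [0.42899999022483826, 0.22699999809265137]] [0.079 0.186] 86.8
strip 555 [[0.4000000059604645, -0.17499999701976776], [0.5830000042915344, -0.18799999356269836], [0.6150000095367432, 0.25999999046325684], [0.4320000112056732, 0.27300000190734863]] [0.449 0.183] 85.9
jigtop 666 [[0.4819999933242798, -0.18299999833106995], [0.5879999995231628, -0.1899999976158142], [0.6179999709129333, 0.21699999272823334], [0.5120000243186951, 0.2240000069141388]] [0.408 0.106] 85.8
carton 2023 [[0.05999999865889549, -0.33799999952316284], [0.14800000190734863, -0.41200000047683716], [0.26100000739097595, -0.27900001406669617], [0.17299999296665192, -0.20499999821186066]] [0.175 0.115] 49.7
[ 13  20 117  52  18  28  25  25  30  31  24  49  78 275 196  19   5   5
   1]
```

View pics/a.png

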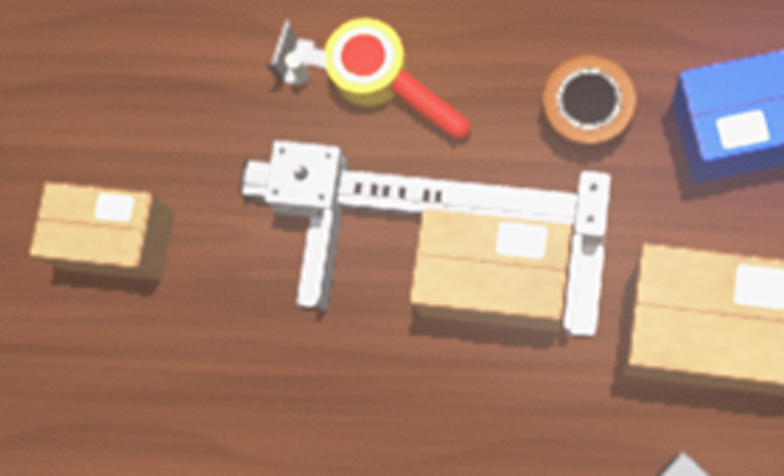

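```bash
python3 -m crank '[-25,-10,0,-2,0, -70,-29,0,-4,0, -115,-48,0,-6,0, -160,-66,0,-8,0, -205,-85,0,-10,0, -250,-104,0,-11,0, -295,-122,0,-11,0, -340,-141,0,-11,0, -375,-156,0,-11,0, -390,-162,0,-11,0]'; python3 - <<'E'
from h import *
s=status.state();print(s["tool_pos"],s["tool_rot"],s["contact_force"])
# plate vs block in jig axes, top camera
p,d=vision.grab_frame("top");X=cloud("top",d)
ey=np.array([.0713,.9975]);ex=np.array([.9975,-.0713])
P=X[...,:2];a=P@ex;b=P@ey;z=X[...,2]
r=regions_of("top","stop")[0]["region"]&(d>0)
m=r&(z>.05)&(z<.066)&(X[...,0]<.52);print("plate b",np.percentile(b[m],[2,10,50,90,98]),"a",a[m].min(),a[m].max())
m=r&(z>.064)&(z<.076)&(X[...,0]>.545);print("block b",np.percentile(b[m],[2,98]),"a",np.percentile(a[m],[2,98]))
m=(z>.088)&(z<.1)&(abs(b+.02)<.2)&(a>.35)&(a<.58);print("carton b",np.percentile(b[m],[2,98]),"a",np.percentile(a[m],[2,98]))
m=(z>.064)&(z<.076)&(abs(b+.16)<.06)&(a>.54)&(a<.66);print("fixed block b",np.percentile(b[m],[2,98]),"a",np.percentile(a[m],[2,98]))
m=(z>.05)&(z<.066)&(abs(b+.18)<.07)&(a>.4)&(a<.53);print("fixed plate b",np.percentile(b[m],[2,10,90,98]),m.sum())
E
```

```text
time: 2.1
tool_pos: [0.4999, 0.3425, 0.2313]
tool_rot: [0.0, 0.038, 0.999, -0.0]
contact_force: [-0.7, 1.0, 0.7]
gripper_width: -0.0
[0.49988763 0.34245824 0.23130532] [ 2.50970293e-04  3.81283440e-02  9.99272800e-01 -1.91559287e-04] [-0.70590216  1.03267939  0.71701817]
plate b [0.17983687 0.18048542 0.18322841 0.18735807 0.18818031] a 0.4129123944212496 0.5056071160661703
block b [0.18066749 0.25735513] a [0.53187187 0.59897367]
carton b [-0.10752694  0.06150241] a [0.41703067 0.52829128]
fixed block b [-0.1482081  -0.11456098] a [0.54134868 0.59850955]
fixed plate b [-0.19305519 -0.14359554 -0.11487597 -0.11412159] 106
```

```bash
python3 -m crank '[-25,-18,10,0,0, -60,-42,30,0,0, -85,-62,60,0,0, -91,-67,95,0,0, -91,-67,130,0,0, -91,-67,160,0,0, -91,-67,176,0,0, -91,-67,181,0,0, -91,-67,181,0,0, -91,-67,181,0,0]'; python3 - <<'E'
from h import *
s=status.state();print(s["contact_force"])
ey=np.array([.0713,.9975]);ex=np.array([.9975,-.0713]);t=s["tool_pos"];print("a,b",t[:2]@ex,t[:2]@ey)
o=[]
for c in("wrist","scene"):
    p,d=vision.grab_frame(c);o.append(p[90:282,180:436] if c=="scene" else p)
o=[cv2.resize(q,(400,300)) for q in o]
cv2.imwrite("pics/b.png",cv2.cvtColor(np.hstack(o),cv2.COLOR_RGB2BGR))
E
```

```text
time: 3.2
tool_pos: [0.5846, 0.2723, 0.0525]
tool_rot: [0.002, 0.036, 0.999, 0.001]
contact_force: [-0.2, -0.1, 0.1]
gripper_width: 0.0
[-0.23914938 -0.06631076  0.0828199 ]
a,b 0.5637248475064528 0.3132619850352666
```

View pics/b.png

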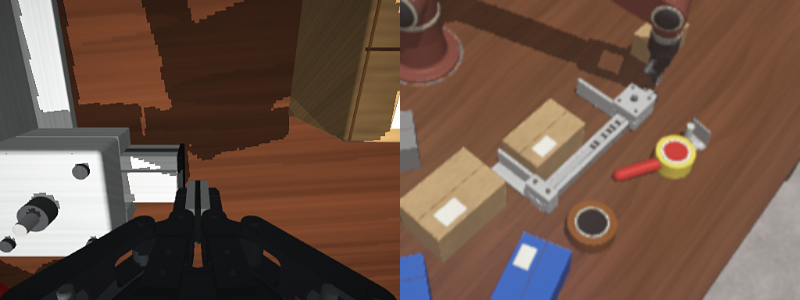

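```bash
python3 -m crank '[0,-8,0,0,0, 0,-18,0,0,0, 0,-26,0,0,0, 0,-32,0,0,0, 0,-38,0,0,0, 0,-44,0,0,0, 0,-50,0,0,0, 0,-56,0,0,0, 0,-60,0,0,0, 0,-60,0,0,0]'; cat > m.py <<'E'
from h import *
s=status.state();print("t",s["time"],"F",s["contact_force"])
ey=np.array([.0713,.9975]);ex=np.array([.9975,-.0713]);t=s["tool_pos"];print("a,b",t[:2]@ex,t[:2]@ey)
p,d=vision.grab_frame("top");X=cloud("top",d);P=X[...,:2];a=P@ex;b=P@ey;z=X[...,2]
m=(z>.05)&(z<.066)&(b>-.05)&(b<.3)&(a>.41)&(a<.51)&(regions_of("top","stop")[0]["region"])
print("plate b",np.percentile(b[m],[2,50,98]))
m=(z>.064)&(z<.076)&(b>0)&(b<.4)&(a>.54)&(a<.6)&(regions_of("top","stop")[0]["region"])
print("block b",np.percentile(b[m],[2,98]))
m=(z>.088)&(z<.1)&(b>-.15)&(b<.075)&(a>.41)&(a<.53);print("carton b",np.percentile(b[m],[2,98]))
E
python3 m.py
```

```text
time: 4.3
tool_pos: [0.579, 0.2107, 0.0503]
tool_rot: [-0.0, 0.037, 0.999, -0.001]
contact_force: [0.3, 0.4, -0.2]
gripper_width: -0.003
t 4.3 F [ 0.34676405  0.43012031 -0.20801256]
a,b 0.5625654290239551 0.25141997243050695
plate b [0.15965307 0.16326404 0.16838539]
block b [0.16110659 0.23473283]
carton b [-0.10592182  0.06139347]
```

```bash
python3 -m crank '[0,-6,0,0,0, 0,-15,0,0,0, 0,-24,0,0,0, 0,-33,0,0,0, 0,-42,0,0,0, 0,-51,0,0,0, 0,-60,0,0,0, 0,-69,0,0,0, 0,-75,0,0,0, 0,-78,0,0,0]'; python3 m.py
```

```text
time: 5.45
tool_pos: [0.5734, 0.1334, 0.0504]
tool_rot: [-0.0, 0.037, 0.999, 0.001]
contact_force: [1.3, 8.4, -1.2]
gripper_width: 0.003
t 5.45 F [ 1.31153086  8.35554289 -1.24753631]
a,b 0.5624238971877733 0.1739200630968449
plate b [0.08267703 0.08632963 0.09111144]
block b [0.08360811 0.15877718]
carton b [-0.10606858  0.06162254]
```

```bash
python3 -m crank '[0,-2,0,0,0, 0,-4,0,0,0, 0,-6,0,0,0, 0,-8,0,0,0, 0,-10,0,0,0, 0,-11,0,0,0, 0,-12,0,0,0, 0,-13,0,0,0, 0,-13,0,0,0, 0,-13,0,0,0]'; python3 m.py
```

```text
time: 6.6
tool_pos: [0.5724, 0.1203, 0.0502]
tool_rot: [-0.0, 0.036, 0.999, -0.0]
contact_force: [-0.6, 0.5, 0.6]
gripper_width: -0.002
t 6.6 F [-0.59937646  0.5316653   0.59801427]
a,b 0.5623991212561653 0.16081839873573195
plate b [0.07030569 0.07406266 0.07819498]
block b [0.07007671 0.14443858]
carton b [-0.10601706  0.06183705]
```

```bash
python3 -m crank '[0,-0.5,0,0,0, 0,-1,0,0,0, 0,-1.5,0,0,0, 0,-2,0,0,0, 0,-2.5,0,0,0, 0,-3,0,0,0, 0,-3,0,0,0, 0,-3,0,0,0, 0,-3,0,0,0, 0,-3,0,0,0]'; python3 m.py
```

```text
time: 7.75
tool_pos: [0.5722, 0.1178, 0.0503]
tool_rot: [-0.0, 0.036, 0.999, -0.0]
contact_force: [-0.4, 1.2, -0.9]
gripper_width: 0.004
t 7.75 F [-0.38529376  1.2432177  -0.87411915]
a,b 0.5623997709804295 0.15825931908152008
plate b [0.0637241  0.06985799 0.07173948]
block b [0.06402959 0.13702794]
carton b [-0.10799591  0.05961636]
```

```bash
python3 -m crank '[0,10,0,0,0, 0,25,0,0,0, 0,45,0,0,0, 0,65,-15,0,0, 0,80,-50,0,0, 0,90,-95,0,0, 0,95,-130,0,0, 0,95,-145,0,0, 0,95,-150,0,0, 0,95,-150,0,0]'; python3 m.py; python3 - <<'E'
from h import *
p,d=vision.grab_frame("top");a=cv2.resize(p[130:230,140:300],(640,400),interpolation=2)
cv2.imwrite("pics/c.png",cv2.cvtColor(a,cv2.COLOR_RGB2BGR))
p,d=vision.grab_frame("wrist");X=cloud("wrist",d);P=X[...,:2]
ey=np.array([.0713,.9975]);ex=np.array([.9975,-.0713]);a=P@ex;b=P@ey;z=X[...,2]
m=(abs(a-.565)<.05)&(abs(b-.104)<.05)&(d>0)
print(m.sum())
if m.sum():
  mt=m&(z>.06)&(z<.08);print("block top",np.median(z[mt]),np.percentile(b[mt],[1,99]))
  mp=(abs(a-.565)<.012)&(abs(b-.104)<.012)&(z>.08);print("pin top",mp.sum(),np.sort(z[mp])[-15:])
cv2.imwrite("pics/d.png",cv2.cvtColor(p,cv2.COLOR_RGB2BGR))
E
```

```text
time: 8.9
tool_pos: [0.5787, 0.2126, 0.1993]
tool_rot: [-0.001, 0.036, 0.999, -0.0]
contact_force: [-0.4, -0.1, -0.4]
gripper_width: -0.003
t 8.9 F [-0.38376844 -0.10945359 -0.41441688]
a,b 0.5621403896828747 0.25329115201709934
plate b [0.06248011 0.06952262 0.07173566]
block b [0.06451298 0.1408614 ]
carton b [-0.10794543  0.05966659]
11298
block top 0.06974134676980204 [0.06011965 0.14055332]
pin top 156 [0.08738038 0.08738227 0.08739323 0.08739908 0.08744554 0.08747486
 0.08751079 0.08761982 0.08765055 0.0876965  0.08780428 0.08784984
 0.08791246 0.08796806 0.08800949]
```

View pics/c.png

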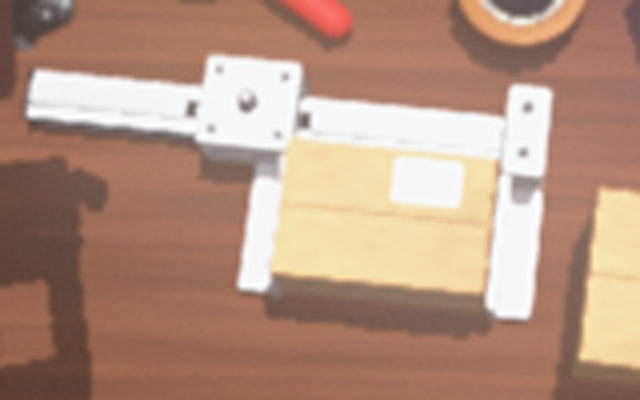

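View pics/d.png

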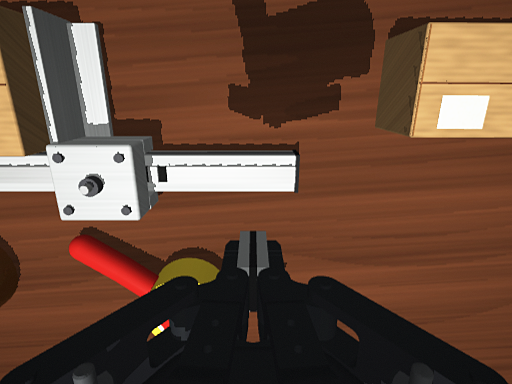

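```bash
python3 -c "
from plant import order;order.job_done()"
```

```text
the job is handed in; nothing more can be done
```

I pushed the sliding stop up to the 175 mm carton (carton_m) in the jig with shut fingers from behind. It dropped into the 175 mm notch, I took the hand clear, and I handed the job in at about 9 s; the hand-in reports no verdict.

**What the last checks showed:**
- **Notch:** the pin top measured about 87.5 mm against 91 mm nominal, which means the roller dropped about 3.5 mm. The stop had jumped ahead of the fingers, and the strip notches still visible at each end of the block fit the 175 mm position.
- **Carton:** in the top picture it sits flat, square and snug between the two plates. It slid about 2 mm towards the fixed stop during the last push.
- **Forces:** the highest reading at the end of a move was about 8.5 N, at the 195 mm notch. After backing off it was about zero, with the tool about 0.2 m above the bench behind the stop.
- **Other objects:** the tool passed clear of the other cartons, the tape roll and the dispenser. I did not measure their positions again afterwards.

**Limits of the measurements:** the stop opening from depth is only good to a few millimetres, about 174–177 mm against the 177.5 mm target. So the exact position rests on the pin drop and the visible notches rather than that figure. No check failed.

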